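# Hold the round collection bin open at the stationery counter

## Task

On the stationery shop's counter stand two collection bins for spent pens, one round and one square. With the gripper's fingers, press down the front lever of the round bin to raise its lid wide open, and keep the lever down for at least two seconds so that a colleague can see whether the bin is full; then let the lever go so that the lid closes completely. Leave the square bin shut all the while.

Things in the scene. Friction and masses are not known exactly. Their poses are not given: they have to be found in the camera images.
- round_paddle (a point): middle of the top face of the round bin's lever paddle: black plate 36 (along the arm) x 42 x 10 mm, 100 mm from the pivot, 173 mm in front of the bin's axis. At rest 171 mm above the bin's foot, sloping up 0.25 rad towards its end. It goes 49 mm down, to a stop, on a shallow arc (under 5 mm sideways); from 34 mm down the lid is wide open.
- round_lever: Round bin's lever: steel arm from the bin's front, paddle at its end. Origin: its pivot, 140 mm above the bin's foot, 78 mm in front of the bin's axis. x: level from the pivot back to the bin (paddle on the -x side), y along the pivot, z up. Pressed, it turns about y up to 0.50 rad to a stop. It springs back; 4 to 9 N at the paddle hold it down. The bin is fixed on a wooden riser 6 to 34 mm high.
- round_lid (a joint): lid angle of the round bin (grey plastic, round in plan, 150 mm across, 186 mm high with its lid), rad: 0 closed, 1.30 fully raised, lever at its stop. Hinged on the rim's side away from the lever, which lifts it: lid angle = 2.6 x lever angle. Let go, it closes softly by itself in about a second. Raised, its edge is up to 330 mm above its foot.
- square_lid (a joint): lid angle of the other bin (same grey plastic, height and lever, own riser, but square in plan, 146 mm wide), rad: 0 closed. To stay shut. It stands left or right of the round bin, 380 to 620 mm away in y.

How it is judged:
By the outcome, as a careful person would: the job done as asked, in the order asked, and still so for the second after the job is handed in, with the robot touching nothing.
It also fails if it takes over 34 s, if anything falls off the work surface, if the arm or the gripper's body presses on something with over 40 N, if the wrist force passes 120 N, or if a joint passes its speed limit or range.

## Robot

A 6-joint arm with a two-finger parallel gripper is mounted at the origin on the work surface. World frame = base frame: x ahead of the robot, y to its left, z up, the work surface at z = 0. Lengths are in mm, angles in rad, forces in N, time in s.
With the tool pointing down it reaches from about 300 to 775 mm from the base axis. Payload 14.6 kg.
Tool frame: the origin (TCP) lies midway between the tips of the shut fingers; the grasp point (between the pads) lies grasp_offset behind it (grasp_offset is the distance from the TCP to the grasp point, in mm); z points along the fingers, y is the line along which they close (so a half turn about z gives the same grasp; the last joint's range is limited). The gripper opens to 94 mm and grips with 3 to 60 N. Pads are 16 mm wide; open, the fingers measure 119 mm over their backs; the gripper's body (75 mm by 177 mm) begins 78 mm behind the grasp point.
Start: joints at [1.099, 0.3, 1.521, -0, 1.321, -0.067], TCP at [216.606, 505.541, 205.446] pointing down, gripper open.
Joint ranges: [-3.03, 3.03], [-0.79, 2.21], [0.23, 2.52], [-1.04, 4.18], [0, 3.07], [-2.55, 2.55]. Speed limits (rad/s): [2.22, 2.22, 2.57, 3.14, 3.14, 3.14].

## Interface

Orientations are given as [roll, pitch, yaw] about the fixed x, y, z axes, in that order (R = Rz(yaw) Ry(pitch) Rx(roll)).
In Python, from cell import * gives the robot as it stands. The module is installed in compiled form; this text tells all that it offers.
- The arm moves only by the shell command python3 -m jog 'ROWS' [FORCE]. ROWS is JSON, a list of rows, each a list of 3 entries, a list of its own where there are three numbers: the finger opening in mm, from 0 to 94, then the shift along the tool's x, y, z in units of 50 mm (1.0 is 50 mm), then the turn about the tool's z in units of 180 degrees (1.0 is 180 degrees). In form: [[fingers, [dx, dy, dz], twist], ...]. A call has 1 to 20 rows; each row shifts and turns the commanded pose from where the row before left it, along the tool's axes as they then stand; what a row does not reach is not made up. A row lasts 1/10 s, in which the tool goes at most 50 mm and 8.59 degrees, less where a joint would pass 70% of its speed; a pose out of reach is approached as far as the arm can. A call with a number of a shift or a turn outside -1 to 1 is refused whole. A call with a gripper value outside its range is refused whole. The fingers move at their own pace and stop on an object; FORCE is the grip in N (left out, the last holds). Time passes only in rows, so rows that do not move let the fingers close. It gives the time, the measured TCP pose, the force, the opening and the grip force at its end, in the units of the state.
- read_state(): the state, without advancing time (a new reading comes with each control period).
- camera(name): name is "scene" or "top"; returns the picture (480x640x3 uint8, red, green, blue); there is no depth.
- calibration(name): a dict with "mtx" (3x3 intrinsics, pixels), "cam_to_world" (4x4, takes a point from camera to world coordinates). Camera axes: x right, y down, z forward; pixel columns grow to the right and rows downward; lengths in mm; the calibration is good to about 2 mm. A picture is of the moment at which its call begins. calibration takes no time and is no camera call.
- sign_off(): hands the job in; it is judged then, once.
Trained networks look in the newest picture that a camera, given by its name, has taken for a name from the list of things; names that differ only in an ending like _2 or _b are one class to them, and where a whole thing is asked for, a point or a joint stands for the part that bears it (a point fixed in the world has none). Each returns a list of dicts, best first, with "conf" (0 to 1); they miss things now and then, are a little off and sometimes report something else, mostly with a low value. They report only what shows in the picture. A call takes as long as a camera call.
- regions_of(camera, query): "pixels" (480x640 bool, what is visible of it) and "rect" ([centre column, centre row, width, height] in pixels, round what is visible of it).
The state is a dict: "clock": time; "joints": joint angles; "qd": joint speeds; "effort": joint torques, N m; "eef_pos": TCP position; "eef_rot": TCP orientation; "wrist_force": force on the tool from outside, world axes, zero at the start; "moment": the same for the moment, N m; "finger_gap": finger opening in mm; "finger_force": force on a finger pad.
Only numpy, scipy, OpenCV 4.12 (cv2) and the standard library are available. Lean on these libraries where they do the work, as an engineer would, in place of code of your own. Each camera call takes 0.05 s, during which the arm holds its last target. There are 200 camera calls.

## Working session

There is one attempt and no reset: what is moved stays moved. The work goes in short steps, Python scripts to look and compute and a shell command to move; the robot and the scene stay as the last step left them, time stands still between calls to the robot, and variables do not carry over. Pictures are saved under pics/ and viewed, at most 10 in all, crops included, and the job is handed in when it is done.

```bash
mkdir -p pics
python3 - <<'E'
from cell import *
import cv2,numpy as np
s=read_state();print(s['clock'],s['eef_pos'],s['eef_rot'],s['finger_gap'])
ims=[]
for n in("scene","top"):
    im=camera(n);cv2.imwrite(f'pics/{n}0.png',im[...,::-1])
    c=calibration(n);print(n,np.round(c['mtx'],1).tolist(),np.round(c['cam_to_world'],3).tolist())
    for q in("round_paddle","round_lever","round_lid","square_lid"):
        for r in regions_of(n,q)[:3]:print(n,q,round(r['conf'],2),np.round(r['rect'],1),r['pixels'].sum())
E
```

```text
0.0 [216.50226295 505.28500049 204.87627953] [-3.14037589e+00 -6.28484307e-05  2.73680665e+00] 93.90967614307056
scene [[509.3, 0.0, 318.5], [0.0, 509.3, 235.3], [0.0, 0.0, 1.0]] [[0.306, 0.764, -0.568, 1223.006], [0.952, -0.247, 0.181, -227.6], [-0.002, -0.596, -0.803, 1115.838], [0.0, 0.0, 0.0, 1.0]]
scene round_paddle 0.64 [412.7 173.2  19.   33.3] 369
scene round_lever 0.94 [413.4 171.9  19.5  33.8] 397
scene round_lid 0.69 [415.6 217.4  66.5  53.7] 2735
scene square_lid 0.9 [239.1 278.4  89.5  77.3] 4382
top [[580.2, 0.0, 308.3], [0.0, 580.2, 237.9], [0.0, 0.0, 1.0]] [[-0.002, -0.993, 0.121, 451.623], [-1.0, -0.0, -0.02, -21.156], [0.02, -0.121, -0.992, 1241.892], [0.0, 0.0, 0.0, 1.0]]
top round_paddle 0.94 [136.6 311.4  43.8  62.1] 1011
top round_lever 0.88 [134.9 311.4  45.   65.4] 1017
top round_lid 0.94 [164.7 239.1  90.   88.4] 5925
```

View pics/scene0.png

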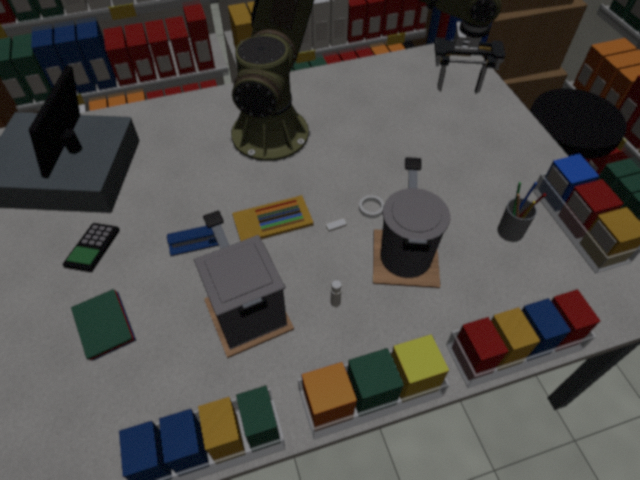

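View pics/top0.png

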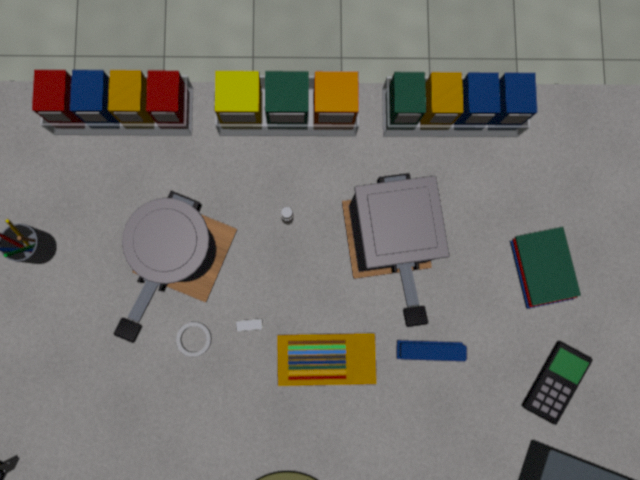

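The scene picture shows the round bin at about (410,230) with its paddle at (413,163), and the square bin at (240,290). In the top picture the round lid is at (166,240) and its paddle at (128,329). Next I triangulate the paddle and the lid.

```bash
cat > h.py <<'E'
from cell import *
import cv2,numpy as np
def ray(n,p):
    c=calibration(n);T=np.array(c['cam_to_world']);d=T[:3,:3]@np.linalg.solve(c['mtx'],[*p,1]);return T[:3,3],d/np.linalg.norm(d)
def tri(ps,pt):
    A=[];b=[]
    for n,p in(("scene",ps),("top",pt)):
        o,d=ray(n,p);M=np.eye(3)-np.outer(d,d);A.append(M);b.append(M@o)
    x=np.linalg.lstsq(np.vstack(A),np.hstack(b),rcond=None)[0]
    return x,[np.linalg.norm(a@x-c) for a,c in zip(A,b)]
def atz(n,p,z):
    o,d=ray(n,p);return o+d*(z-o[2])/d[2]
def proj(n,X):
    c=calibration(n);T=np.linalg.inv(c['cam_to_world']);q=np.array(c['mtx'])@(T[:3,:3]@X+T[:3,3]);return q[:2]/q[2]
E
python3 - <<'E'
from h import *
C={}
for n in("scene","top"):
    im=camera(n)
    r=regions_of(n,"round_lever")[0]['pixels'];l=regions_of(n,"round_lid")[0]
    m=cv2.dilate(r.astype(np.uint8),np.ones((5,5)))>0
    roi=(slice(145,185),slice(390,435)) if n=="scene" else (slice(300,350),slice(105,150))
    z=np.zeros_like(m);z[roi]=1
    b=m&z&(im.max(2)<55)
    k,lab,st,ce=cv2.connectedComponentsWithStats(b.astype(np.uint8));i=1+st[1:,4].argmax()
    print(n,st[i],ce[i],l['conf'],l['rect']);ys,xs=np.nonzero(l['pixels']);C[n]=(ce[i],np.array([xs.mean(),ys.mean()]))
    x0,y0=roi[1].start,roi[0].start
    cv2.imwrite(f'pics/c_{n}.png',cv2.resize(im[roi][...,::-1],None,fx=8,fy=8,interpolation=0))
p,e=tri(C['scene'][0],C['top'][0]);print('paddle',p,e)
l,e=tri(C['scene'][1],C['top'][1]);print('lid',l,e,'top at z', [atz('top',C['top'][1],z) for z in(192,206,220)])
d=(l-p)[:2];print(np.hypot(*d),np.arctan2(d[1],d[0]))
E
python3 - <<'E'
import cv2,numpy as np
a,b=[cv2.imread(f'pics/c_{n}.png') for n in('scene','top')]
h=max(a.shape[0],b.shape[0]);a=cv2.copyMakeBorder(a,0,h-a.shape[0],0,0,0);cv2.imwrite('pics/c.png',np.hstack([a,b])+np.uint8(0)if 0 else np.minimum(np.hstack([a,b]).astype(int)*2,255).astype(np.uint8))
E
```

```text
Traceback (most recent call last):
IndexError: list index out of range
[ WARN:0@0.017] global loadsave.cpp:275 findDecoder imread_('pics/c_scene.png'): can't open/read file: check file path/integrity
[ WARN:0@0.017] global loadsave.cpp:275 findDecoder imread_('pics/c_top.png'): can't open/read file: check file path/integrity
Traceback (most recent call last):
AttributeError: 'NoneType' object has no attribute 'shape'
```

A missed detection; I'll retry on a miss.

```bash
cat >> h.py <<'E'
def reg(n,q):
    for _ in range(4):
        r=regions_of(n,q)
        if r and r[0]['conf']>.6:return r[0]
        camera(n)
E
python3 - <<'E'
from h import *
C={};V=[]
for n in("scene","top"):
    im=camera(n)
    r=reg(n,"round_lever")['pixels'];l=reg(n,"round_lid")
    m=cv2.dilate(r.astype(np.uint8),np.ones((5,5)))>0
    roi=(slice(145,195),slice(390,435)) if n=="scene" else (slice(300,350),slice(105,150))
    z=np.zeros_like(m);z[roi]=1
    b=m&z&(im.max(2)<55)
    k,lab,st,ce=cv2.connectedComponentsWithStats(b.astype(np.uint8));i=1+st[1:,4].argmax()
    print(n,st[i],ce[i],l['conf'],l['rect']);ys,xs=np.nonzero(l['pixels']);C[n]=(ce[i],np.array([xs.mean(),ys.mean()]))
    V.append(cv2.resize(im[roi][...,::-1],None,fx=8,fy=8,interpolation=0))
cv2.imwrite('pics/c.png',cv2.convertScaleAbs(np.hstack(V),alpha=2))
p,e=tri(C['scene'][0],C['top'][0]);print('paddle',p,e)
l,e=tri(C['scene'][1],C['top'][1]);print('lid',l,e,'top at z', [atz('top',C['top'][1],z) for z in(192,206,220)])
d=(l-p)[:2];print(np.hypot(*d),np.arctan2(d[1],d[0]))
E
```

```text
scene [405 158  16  12 181] [412.55801105 163.53038674] 0.91 [418.8, 216.1, 67.1, 53.9]
top [114 318  27  24 411] [127.52798054 329.57907543] 0.75 [165.7, 240.4, 87.7, 87.4]
paddle [414.68908818 283.37457003 177.41258055] [np.float64(0.28385156402344713), np.float64(0.2838515640235188)]
lid [577.19188156 218.02230573 184.88651711] [np.float64(0.05916835128221117), np.float64(0.0591683512824507)] top at z [array([576.36542359, 216.47034966, 192.        ]), array([574.70201689, 213.30167303, 206.        ]), array([573.03861019, 210.13299639, 220.        ])]
175.15158093975685 -0.38236780444324325
```

View pics/c.png

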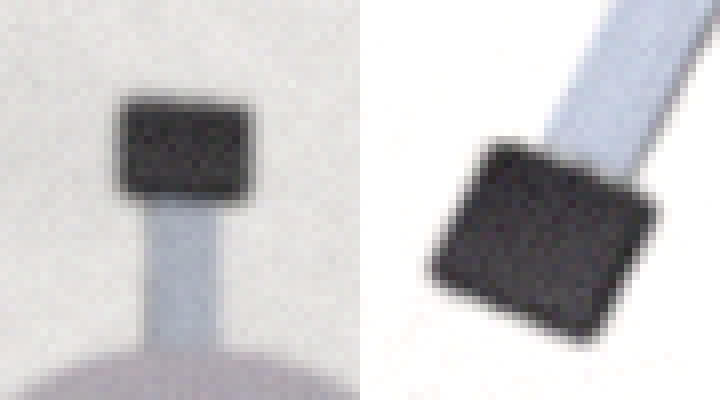

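The crops show the paddle plainly (scene centre (412.6,163.5), top centre (127.5,329.6)). It triangulates to (415,283,~178), and its distance to the lid axis is 175 mm against the stated 173, so the numbers agree. The tool's x axis already lies along the lever to within 0.02 rad. I move above the paddle with the fingers shut.

```bash
python3 -m jog '[[0,[0,0,-0.35],0],[0,[0,0,-0.35],0],[0,[-0.6,-0.28,0],0],[0,[-0.6,-0.28,0],0],[0,[-0.6,-0.28,0],0],[0,[-0.6,-0.28,0],0],[0,[-0.6,-0.28,0],0],[0,[-0.6,-0.28,0],0],[0,[-0.6,-0.28,0],0],[0,[-0.6,-0.28,0],0],[0,[-0.6,-0.28,0],0],[0,[0,0,0],0],[0,[0,0,0],0],[0,[0,0,0],0]]'
python3 - <<'E'
from h import *
from scipy.spatial.transform import Rotation as R
s=read_state();r=R.from_euler('xyz',s['eef_rot']);print(s['eef_pos'],s['eef_rot'],s['wrist_force'])
print('shift',r.inv().apply(np.array([414.7,283.4,0])-[*s['eef_pos'][:2],0])/50)
im=camera("scene");print(im.shape)
print(proj("scene",np.array(s['eef_pos'])))
cv2.imwrite('pics/s1.png',cv2.resize(cv2.convertScaleAbs(im[80:280,330:530,::-1],alpha=2),(600,600)))
E
```

```text
clock: 2.35
eef_pos: [414.7, 284.0, 240.5]
eef_rot: [3.142, -0.0, 2.737]
wrist_force: [-0.6, 0.2, 0.3]
finger_gap: 0.1
finger_force: 0.0
[414.68621515 283.96309621 240.46272352] [ 3.14152262e+00 -1.32812489e-04  2.73739511e+00] [-0.56685606  0.22717649  0.31830179]
shift [-4.68258266e-03 -1.02459926e-02 -1.33942223e-06]
(480, 640, 3)
[416.62710258 145.29645172]
```

View pics/s1.png

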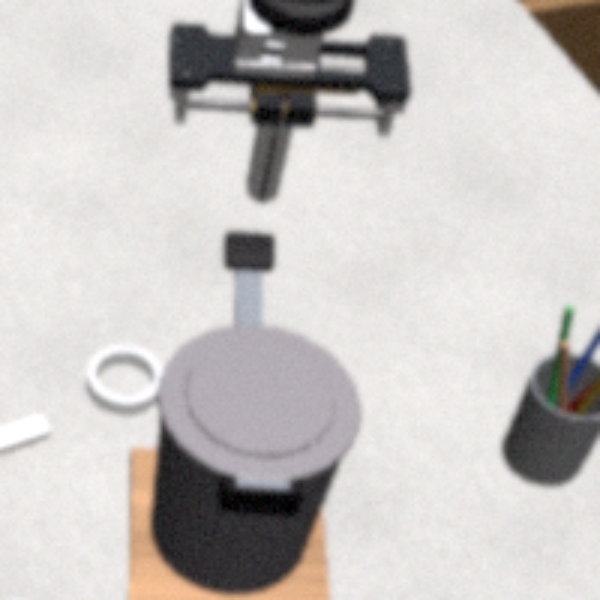

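The fingertip shows at crop (262,195), pixel (417,145), as projected, above the paddle at crop (250,250). I descend to near contact.

```bash
python3 -m jog '[[0,[0,0,0.4],0],[0,[0,0,0.4],0],[0,[0,0,0.15],0],[0,[0,0,0],0],[0,[0,0,0],0]]'; python3 -m jog '[[0,[0,0,0.1],0],[0,[0,0,0],0],[0,[0,0,0],0]]'
```

```text
clock: 2.9
eef_pos: [415.2, 283.8, 193.8]
eef_rot: [3.141, 0.001, 2.737]
wrist_force: [0.6, -0.1, -0.0]
finger_gap: 0.4
finger_force: 0.0
clock: 3.2
eef_pos: [415.2, 283.4, 188.2]
eef_rot: [3.141, 0.0, 2.737]
wrist_force: [-0.3, 0.3, 0.9]
finger_gap: 0.5
finger_force: 0.0
```

```bash
for i in 1 2; do python3 -m jog '[[0,[0,0,0.1],0],[0,[0,0,0],0],[0,[0,0,0],0]]' | egrep 'clock|eef_pos|wrist'; done
```

```text
clock: 3.5
eef_pos: [415.2, 283.4, 183.0]
wrist_force: [0.8, 0.4, 0.1]
clock: 3.8
eef_pos: [415.3, 283.6, 178.4]
wrist_force: [-0.5, -0.3, 6.4]
```

Contact at about z = 180. Now I press to about 137, which is roughly 43 mm down.

```bash
python3 -m jog '[[0,[0,0,0.1],0],[0,[0,0,0.1],0],[0,[0,0,0.1],0],[0,[0,0,0.1],0],[0,[0,0,0.1],0],[0,[0,0,0.1],0],[0,[0,0,0.1],0],[0,[0,0,0.1],0],[0,[0,0,0],0],[0,[0,0,0],0]]'
python3 - <<'E'
from h import *
im=camera("scene")
cv2.imwrite('pics/s2.png',cv2.resize(cv2.convertScaleAbs(im[80:280,330:530,::-1],alpha=2),(600,600)))
E
```

```text
clock: 4.8
eef_pos: [415.3, 283.5, 138.3]
eef_rot: [3.141, 0.0, 2.737]
wrist_force: [-1.7, -0.5, 4.9]
finger_gap: 0.3
finger_force: 2.6
```

View pics/s2.png

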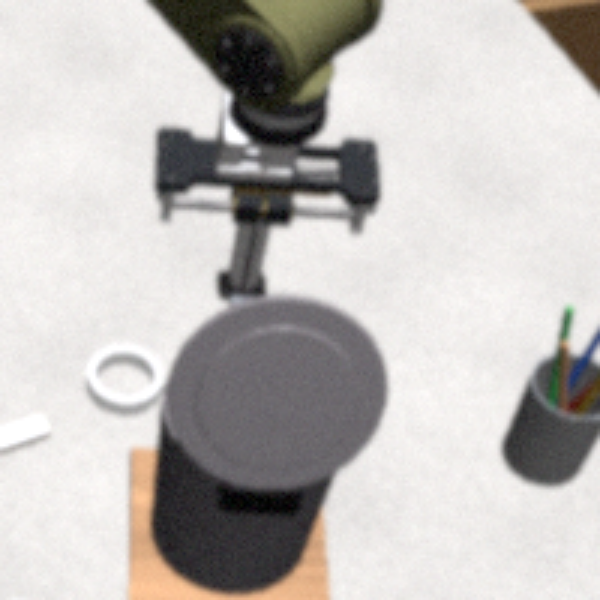

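The lid is raised well up (crop (275,390), seen from its outer side) and the fingertip is on the paddle at crop (243,285). I press 4 mm more for margin and hold.

```bash
python3 -m jog '[[0,[0,0,0.08],0],[0,[0,0,0],0],[0,[0,0,0],0],[0,[0,0,0],0],[0,[0,0,0],0],[0,[0,0,0],0],[0,[0,0,0],0],[0,[0,0,0],0],[0,[0,0,0],0],[0,[0,0,0],0],[0,[0,0,0],0],[0,[0,0,0],0],[0,[0,0,0],0],[0,[0,0,0],0],[0,[0,0,0],0],[0,[0,0,0],0],[0,[0,0,0],0],[0,[0,0,0],0],[0,[0,0,0],0],[0,[0,0,0],0]]'
python3 - <<'E'
from h import *
V=[]
for n in("scene","top"):
    im=camera(n);c=im[80:280,330:530] if n=="scene" else im[180:380,70:270]
    V.append(cv2.resize(cv2.convertScaleAbs(c[...,::-1],alpha=2),(400,400)))
cv2.imwrite('pics/s3.png',np.hstack(V))
E
```

```text
clock: 6.85
eef_pos: [415.4, 283.4, 134.4]
eef_rot: [3.141, 0.001, 2.737]
wrist_force: [1.1, -1.5, 5.1]
finger_gap: 0.5
finger_force: 2.3
```

View pics/s3.png

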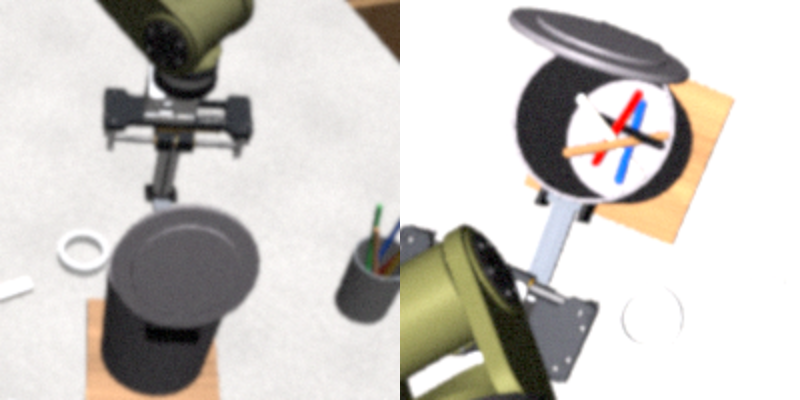

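The top view shows the bin wide open, with its lid nearly upright at right-half (600,45) and the pens visible inside. I hold 1 s more, then release smoothly upward.

```bash
python3 -m jog '[[0,[0,0,0],0],[0,[0,0,0],0],[0,[0,0,0],0],[0,[0,0,0],0],[0,[0,0,0],0],[0,[0,0,0],0],[0,[0,0,0],0],[0,[0,0,0],0],[0,[0,0,0],0],[0,[0,0,0],0]]'|egrep 'clock|eef_pos|wrist';python3 -m jog '[[0,[0,0,-0.1],0],[0,[0,0,-0.15],0],[0,[0,0,-0.15],0],[0,[0,0,-0.15],0],[0,[0,0,-0.15],0],[0,[0,0,-0.2],0],[0,[0,0,-0.3],0],[0,[0,0,-0.3],0],[0,[0,0,-0.4],0],[0,[0,0,-0.4],0],[0,[0.5,0,0],0],[0,[0.5,0,0],0],[0,[0.5,0,0],0],[0,[0.5,0,0],0],[0,[0,0,0],0],[0,[0,0,0],0],[0,[0,0,0],0],[0,[0,0,0],0],[0,[0,0,0],0],[0,[0,0,0],0]]'; python3 -m jog '[[0,[0,0,0],0],[0,[0,0,0],0],[0,[0,0,0],0],[0,[0,0,0],0],[0,[0,0,0],0],[0,[0,0,0],0],[0,[0,0,0],0],[0,[0,0,0],0],[0,[0,0,0],0],[0,[0,0,0],0]]' | grep clock
python3 - <<'E'
from h import *
V=[]
for n in("scene","top"):
    im=camera(n);c=im[120:340,190:490] if n=="scene" else im[160:380,80:380]
    V.append(cv2.resize(cv2.convertScaleAbs(c[...,::-1],alpha=1.5),(400,293)))
cv2.imwrite('pics/s4.png',np.hstack(V))
E
```

```text
clock: 7.95
eef_pos: [415.4, 283.4, 134.4]
wrist_force: [1.3, 0.6, 5.1]
clock: 9.95
eef_pos: [323.5, 322.6, 248.9]
eef_rot: [-3.141, -0.0, 2.736]
wrist_force: [0.2, -0.3, -0.3]
finger_gap: 0.6
finger_force: 0.0
clock: 10.95
```

View pics/s4.png

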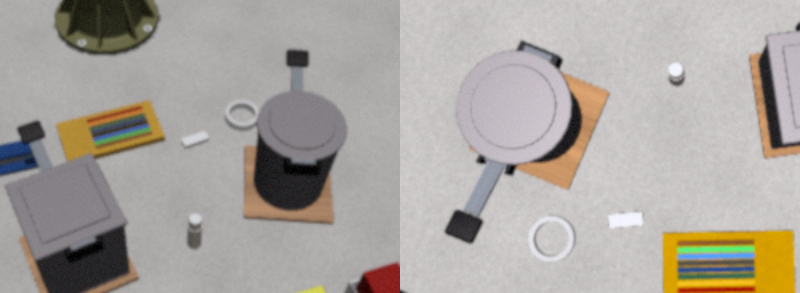

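Both lids look shut: the round one at left-half (300,125) and right-half (515,107), the square one at (65,205). The arm is clear of everything. I let it settle for another second, check the lid against its starting rectangle and hand in.

```bash
python3 -m jog '[[0,[0,0,0],0],[0,[0,0,0],0],[0,[0,0,0],0],[0,[0,0,0],0],[0,[0,0,0],0],[0,[0,0,0],0],[0,[0,0,0],0],[0,[0,0,0],0],[0,[0,0,0],0],[0,[0,0,0],0]]' | grep clock
python3 - <<'E'
from h import *
a=cv2.imread('pics/top0.png')[...,::-1].astype(int);b=camera("top").astype(int)
print(abs(a-b)[180:350,100:460].mean(), (abs(a-b)[180:350,100:460].max(2)>40).sum())
if (abs(a-b)[180:350,100:460].max(2)>40).sum()<60: print(sign_off())
E
```

```text
clock: 12.05
1.509264705882353 0
the job is handed in; nothing more can be done
None
```

The round bin's lever was held down for about 3 s with the lid wide open, then released; the lid closed completely, the square bin stayed shut in every picture, and I handed the job in at about 12 s.

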